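# Roll the grinding jar up its loading ramp

## Task

Push the steel grinding jar, which lies at the foot of the white loading ramp, slowly up the slope with the fingertips until it drops over the lip into the cradle and lies against the end stop, then leave it there. Keep the finger behind it all the way, so that it never runs loose on the slope or rolls back down. Do not lift or carry the jar, and leave the two small bottles and the dish beside the ramp where they stand.

Things in the scene. Friction and masses are not known exactly. Their poses are not given: they have to be found in the camera images.
- ramp: White loading ramp, fixed, 244 mm long, 110 mm wide. Origin: on the worktop under its middle; x points uphill, y left, z up; x points up to 25 degrees either side of straight away from the robot. In mm: level apron, top z 8, x -121 to -55; 9 degree slope from x -55, z 8 to the lip at x 60, z 26; behind it the level cradle floor, z 22, to the end stop's face at x 103 (top z 58).
- ramp_slope_foot (a point): Where the slope begins, on the middle line of the apron's surface: ramp frame x -55, y 0, z 8 mm. A foot kerb across the apron's low end runs from x -127 to -121, top z 16 mm. Aluminium side cheeks run along both edges of the ramp: inner faces at y +-48, outer at +-55 mm, tops 10 to 14 mm above the apron and slope.
- ramp_lip (a point): Upper end of the slope, on the middle line: ramp frame x 60, y 0, z 26 mm. Just past it the floor drops 4 mm into the cradle. The side cheeks at the cradle (x 60 to 110) are z 38 mm high.
- jar_home (a point): Where the centre of the jar is when it lies in the cradle against the end stop: ramp frame x 78, y 0, z 47 mm.
- jar_center (a point): Centre of the steel grinding jar: smooth cylinder, 50 mm in diameter, 90 mm long, about 0.4 kg, lying across the ramp between the cheeks, free to roll; at first on the level apron, centre at ramp x -96 to -66, z 33 mm. On the ramp its centre is 25 mm off the surface under it. Left alone on the slope it rolls back down; in the cradle the 4 mm lip keeps it.
- jar: The same steel jar; origin at its centre, its own y is the cylinder's axis (the knob is at +y, 39 to 45 mm from the centre); its x and z turn as it rolls.
- stain_bottle: Small screw-cap bottle, 48 mm in diameter, 85 mm tall, upright on the worktop left of the ramp (ramp x -50 to 10, y 120 to 135 mm). Origin: centre of its underside. Not to be disturbed.
- oil_bottle: Very small brown bottle with a black cap, 25 mm in diameter, 58 mm tall, upright on the worktop right of the ramp (ramp x 0 to 40, y -105 to -125 mm). Origin: centre of its underside. Not to be disturbed.
- dish: Flat round covered dish, 57 mm in diameter, 14 mm high, on the worktop right of the ramp's foot (ramp x -90 to -55, y -115 to -130 mm). Origin: centre of its underside. Not to be disturbed.
There are look-alikes about, which are no part of the job. Leave any orange look-alike of the jar alone.

How it is judged (in metres and radians):
On the way:
1. the jar rolls over the slope, lying on it (x of jar_center in the frame of ramp between -0.02 and 0.04 m and z of jar_center in the frame of ramp below 0.054 m and angle between the y axis of jar and the y axis of ramp, either way round below 0.2 rad), for 0.05 s.
At the end, for the whole second after the job is handed in: The jar lies at rest in the cradle against the end stop: its centre no more than 10 mm short of its home along the ramp, within 8 mm of the middle line, 42 to 51 mm above the worktop, its axis square to the ramp within 0.12 rad; the two bottles and the dish stand within 10 mm of where they were (x of jar_center in the frame of ramp between 0.068 and 0.084 m and y of jar_center in the frame of ramp between -0.008 and 0.008 m and z of jar_center in the frame of ramp between 0.042 and 0.051 m and angle between the y axis of jar and the y axis of ramp, either way round below 0.12 rad and linear speed of jar below 0.02 m/s and distance of each of stain_bottle, oil_bottle, dish from where it was at the start of the episode below 0.01 m and angle between each of stain_bottle, oil_bottle, dish's own z axis and vertical below 0.1 rad); the robot touches nothing.
It fails at once if the jar ran loose on the slope: faster than 0.2 m/s with nothing of the robot touching it (x of jar_center in the frame of ramp between -0.05 and 0.045 m and linear speed of jar above 0.2 m/s and contact force between each of the fingers, the arm and jar below 0.02 N).
It fails at once if the jar was lifted or carried: about 6 to 10 mm clear of the deck under it (z of jar_center in the frame of ramp above 0.0575 m or (x of jar_center in the frame of ramp below -0.055 m and z of jar_center in the frame of ramp above 0.0393 m) or (x of jar_center in the frame of ramp below -0.03 m and z of jar_center in the frame of ramp above 0.0432 m) or (x of jar_center in the frame of ramp below -0.005 m and z of jar_center in the frame of ramp above 0.0471 m) or (x of jar_center in the frame of ramp below 0.02 m and z of jar_center in the frame of ramp above 0.051 m)).
It fails at once if the jar left the ramp (z of jar_center in the frame of ramp below 0.025 m or x of jar_center in the frame of ramp below -0.12 m or x of jar_center in the frame of ramp above 0.1 m or y of jar_center in the frame of ramp above 0.03 m or y of jar_center in the frame of ramp below -0.03 m).
It fails at once if a bottle or the dish was disturbed (moved 15 mm or tipped) (distance of any of stain_bottle, oil_bottle, dish from where it was at the start of the episode above 0.015 m or angle between any of stain_bottle, oil_bottle, dish's own z axis and vertical above 0.3 rad).
It also fails if it takes over 40 s, if anything falls off the work surface, if the arm or the gripper's body presses on something with over 40 N, if the wrist force passes 120 N, or if a joint passes its speed limit or range.

## Robot

A 6-joint arm with a two-finger parallel gripper is mounted at the origin on a cart in front of the work surface, level with it; the furniture and walls round the work are solid. World frame = base frame: x ahead of the robot, y to its left, z up, the work surface at z = 0. Lengths are in mm, angles in rad, forces in N, time in s.
With the tool pointing down it reaches from about 275 to 1000 mm from the base axis. Payload 8.4 kg.
Tool frame: the origin (TCP) lies at the very end of the fingers, on their centre line; the grasp point (between the pads) lies 19 mm behind it (r.pinch_z is the distance from the TCP to the grasp point, in mm); z points along the fingers, y is the line along which they close (so a half turn about z gives the same grasp; the last joint's range is limited). The gripper opens to 85 mm and grips with 20 to 120 N. Pads are 22 mm wide; open, the fingers measure 114 mm over their backs; the gripper's body (76 mm by 85 mm) begins 54 mm behind the grasp point. The pads swing forward as they close: fully open they stand 13 mm farther back than shut.
Start: joints at [1.171, 0.353, 1.633, -0, 1.155, -0.002], TCP at [242.118, 576.2, 231.281] pointing down, gripper open.
Joint ranges: [-2.63, 2.63], [-0.92, 2.1], [0.06, 2.66], [-1.3, 4.44], [0, 2.69], [-3.02, 3.02]. Speed limits (rad/s): [2.22, 2.22, 2.79, 3.14, 3.14, 3.14].

## Interface

Orientations are given as [roll, pitch, yaw] about the fixed x, y, z axes, in that order (R = Rz(yaw) Ry(pitch) Rx(roll)).
In Python, from rig import r gives the robot as it stands.
- The arm moves only by the tool carry_out, never from a script. Its argument "series" is a list of rows, each a list of 7 numbers: the turn, a rotation vector about the tool's x, y, z as a fraction of full scale, then the shift along the tool's x, y, z as a fraction of full scale, then the gripper command: -1 is fully open, 1 is shut, values between are in proportion. A call has 1 to 8 rows; each row is the pose to reach, as a shift and turn from the pose commanded when the call began, along the tool's axes at that moment, turning the shorter way round; what a row does not reach only later rows make up. Full scale, the value 1, is 0.25 m for a shift and pi rad for a turn. A row lasts 1/8 s, in which the tool goes at most 62.5 mm and 10.7 degrees, less where a joint would pass 70% of its speed; a pose out of reach is approached as far as the arm can. A call with a number of a shift or a turn outside -1 to 1 is refused whole. A call with a gripper value outside its range is refused whole. The fingers move at their own pace and stop on an object; "force" is the grip in N (left out, the last holds). Time passes only in rows, so rows that repeat a pose let the fingers close. It gives the time, the measured TCP pose, the force, the opening and the grip force at its end, in the units of the state.
- r.sense(): the state, without advancing time (a new reading comes with each control period).
- r.grab_frame(name): name is "scene" or "top" or "wrist"; returns the picture (420x560x3 uint8, red, green, blue); there is no depth.
- r.get_calibration(name): a dict with "K" (3x3 intrinsics, pixels), "pose" (4x4, takes a point from camera to world coordinates). Camera axes: x right, y up, looking along -z (the intrinsics and any distortion apply to the point x, -y, -z); pixel columns grow to the right and rows downward; lengths in mm; the calibration is good to about 2 mm. A picture is of the moment at which its call begins: read the wrist's pose just before it. get_calibration takes no time and is no camera call; for the wrist camera it gives the pose at the moment of the call.
- r.sign_off(): hands the job in; it is judged then, once.
Trained networks look in the newest picture that a camera, given by its name, has taken for a name from the list of things; names that differ only in an ending like _2 or _b are one class to them, and where a whole thing is asked for, a point or a joint stands for the part that bears it (a point fixed in the world has none). Each returns a list of dicts, best first, with "score" (0 to 1); they miss things now and then, are a little off and sometimes report something else, mostly with a low value. They report only what shows in the picture. A call takes as long as a camera call. They do not tell look-alikes from the thing itself.
- r.silhouettes(camera, label): "region" (420x560 bool, what is visible of it) and "position" ([row, column] in pixels, amid what is visible of it).
The state is a dict: "clock": time; "qpos": joint angles; "qvel": joint speeds; "joint_efforts": joint torques, N m; "eef_pos": TCP position; "tcp_rot": TCP orientation; "contact_force": force on the tool from outside, world axes, zero at the start; "wrist_torque": the same for the moment, N m; "opening": opening from 0.0 (shut) to 1.0 (fully open); "grasp_force": force on a finger pad.
Only numpy, scipy, OpenCV 4.12 (cv2) and the standard library are available. Lean on these libraries where they do the work, as an engineer would, in place of code of your own. Each camera call takes 0.05 s, during which the arm holds its last target. There are 200 camera calls.

## Working session

There is one attempt and no reset: what is moved stays moved. The work goes in short steps, Python scripts to look and compute and a tool call to move; the robot and the scene stay as the last step left them, time stands still between calls to the robot, and variables do not carry over. Pictures are saved under pics/ and viewed, at most 10 in all, crops included, and the job is handed in when it is done.

Besides the shell and the picture viewer there is one more tool, called after "Emit:" by a JSON object that holds its "method" and its "body". carry_out: Moves the arm, as the interface text tells. Its arguments: {"type":"object","properties":{"series":{"type":"array"},"force":{"type":"number"}},"required":["series"]}

```bash
mkdir -p pics; ls
python3 - <<'E'
from rig import r
import cv2, numpy as np
np.set_printoptions(precision=3,suppress=True)
s=r.sense();print(s['clock'],s['eef_pos'],s['tcp_rot'],s['opening'])
ims=[]
for c in ['scene','top']:
    im=r.grab_frame(c); cv2.imwrite(f'pics/{c}0.png',im[:,:,::-1])
    cal=r.get_calibration(c);print(c,cal)
    for l in ['ramp','jar','stain_bottle','oil_bottle','dish']:
        for d in r.silhouettes(c,l):
            ys,xs=np.nonzero(d['region']);print(l,round(d['score'],2),d['position'],len(xs),xs.min(),xs.max(),ys.min(),ys.max())
E
```

```text
pics
0.0 [241.949 575.756 230.56 ] [-3.14   0.     2.744] 1.0005325175367081
scene {'K': array([[384.825,   0.   , 277.654],
       [  0.   , 384.825, 209.394],
       [  0.   ,   0.   ,   1.   ]]), 'pose': array([[   0.599,    0.528,   -0.601, -146.224],
       [  -0.801,    0.401,   -0.445, -512.224],
       [   0.006,    0.748,    0.663,  838.515],
       [   0.   ,    0.   ,    0.   ,    1.   ]])}
ramp 0.91 [218.7, 279.6] 2034 237 308 190 259
jar 0.82 [185.7, 152.8] 370 143 164 172 197
jar 0.76 [267.5, 351.8] 588 335 366 251 281
jar 0.68 [233.1, 262.0] 527 249 280 221 246
jar 0.62 [296.9, 426.5] 752 410 440 278 314
stain_bottle 0.63 [206.9, 239.7] 314 231 245 194 220
stain_bottle 0.49 [259.6, 299.0] 324 287 308 251 269
top {'K': array([[545.988,   0.   , 284.573],
       [  0.   , 545.988, 215.286],
       [  0.   ,   0.   ,   1.   ]]), 'pose': array([[   0.261,    0.904,   -0.338, -100.955],
       [  -0.965,    0.243,   -0.095, -179.423],
       [  -0.004,    0.351,    0.936, 1803.607],
       [   0.   ,    0.   ,    0.   ,    1.   ]])}
ramp 0.76 [215.0, 283.4] 1941 262 304 181 254
ramp 0.22 [232.6, 278.5] 328 269 293 226 241
jar 0.85 [246.7, 418.1] 381 409 426 232 259
jar 0.84 [212.8, 152.9] 373 145 162 198 225
jar 0.69 [240.0, 361.9] 377 349 369 225 252
jar 0.68 [232.5, 279.6] 380 268 294 224 242
jar 0.28 [245.6, 314.0] 210 308 324 238 253
stain_bottle 0.77 [215.4, 246.0] 221 240 253 205 223
dish 0.78 [246.8, 314.4] 230 307 324 238 254
dish 0.37 [232.8, 279.2] 329 268 293 225 241
```

Run:
```python
import cv2, numpy as np
a=cv2.imread('pics/scene0.png')[150:350,120:470]; b=cv2.imread('pics/top0.png')[160:280,130:440]
a=cv2.resize(a,(700,400),interpolation=cv2.INTER_CUBIC)
b=cv2.resize(b,None,fx=2.5,fy=2.5,interpolation=cv2.INTER_CUBIC)
cv2.imwrite('pics/a.png',a);cv2.imwrite('pics/b.png',b)
```

```text
(no output)
```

View pics/a.png

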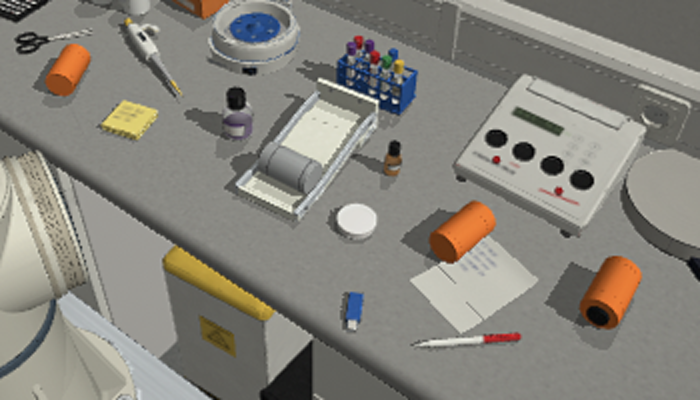

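View pics/b.png

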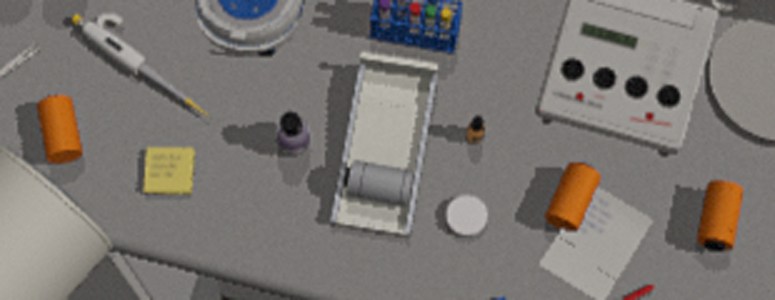

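The steel jar is the grey cylinder on the ramp, at scene (262,233) and top (280,232). The orange cylinders are look-alikes: top (153,213), (362,240), (418,247) and scene (153,186), (352,267), (426,297). I choose the grey one. Next I fit the ramp pose coarsely, then take a wrist view.

```bash
cat > h.py <<'E'
import cv2, numpy as np
from scipy.optimize import minimize
from scipy.spatial.transform import Rotation as Ro
from rig import r
np.set_printoptions(precision=2,suppress=True)
def proj(P,cal):
    T=np.linalg.inv(cal['pose']); c=np.asarray(P)@T[:3,:3].T+T[:3,3]
    u=c*[1,-1,-1]; u=u@cal['K'].T; return u[:,:2]/u[:,2:]
def w(p,P):  # ramp->world ; p=[x,y,yaw]
    c,s=np.cos(p[2]),np.sin(p[2]); P=np.asarray(P,float)
    return np.c_[p[0]+c*P[:,0]-s*P[:,1],p[1]+s*P[:,0]+c*P[:,1],P[:,2]]
prof=[(-127,0),(-127,16),(-121,18),(-55,20),(60,38),(103,58),(110,58),(117,58),(117,0)]
def cyl(x,z,y=0):
    a=np.linspace(0,2*np.pi,24); return np.array([(x+25*np.cos(t),y+k,z+25*np.sin(t)) for t in a for k in(-45,45)])
def hull(p): return cv2.convexHull(p.astype(np.float32))
def iou(h1,h2):
    h1,h2=[hull(h.reshape(-1,2)) for h in(h1,h2)]
    a=cv2.intersectConvexConvex(h1,h2)[0]; return a/(cv2.contourArea(h1)+cv2.contourArea(h2)-a)
RP=np.array([(x,y,z) for x,z in prof for y in(-55,55) if x!=103 ])
E
python3 - <<'E'
from h import *
from rig import r
obs=[]
for c,j in (('scene',(262,233)),('top',(280,232))):
    r.grab_frame(c); cal=r.get_calibration(c)
    rm=r.silhouettes(c,'ramp')[0]['region']
    js=[d['region'] for d in r.silhouettes(c,'jar') if abs(d['position'][1]-j[0])+abs(d['position'][0]-j[1])<12]
    jm=js[0] if js else rm*0
    f=lambda m:hull(np.argwhere(m)[:,::-1])
    obs.append((cal,f(rm|jm),f(jm)))
def cost(q): 
    e=0
    for cal,h,hj in obs:
        H=hull(proj(w(q,np.r_[RP,cyl(q[3]*1,33)]),cal)); e-=iou(H,h)
        e-=iou(hull(proj(w(q,cyl(q[3],33)),cal)),hj)
    return e
best=None
for x in(400,450,500,550):
  for y in (-50,0,50,100):
    for a in(-.3,0,.3):
      m=minimize(cost,[x,y,a,-80],method='Nelder-Mead',options=dict(initial_simplex=np.array([x,y,a,-80])+np.r_[[np.zeros(4)],np.diag([30,30,.15,12])]))
      if best is None or m.fun<best.fun: best=m
print(best.x,best.fun)
s=r.sense(); R=Ro.from_euler('xyz',s['tcp_rot']); cw=r.get_calibration('wrist')
p=cw['pose'];print('cam in tool',R.inv().apply(p[:3,3]-s['eef_pos']),'\n',R.inv().as_matrix()@p[:3,:3],cw['K'])
print(R.as_matrix())
E
```

```text
[539.68   2.33   0.09 -65.87] -3.663068084809786
cam in tool [  77.97   -0.04 -143.58] 
 [[-0.    0.95  0.31]
 [ 1.    0.   -0.  ]
 [-0.    0.31 -0.95]] [[315.88   0.   279.94]
 [  0.   315.88 210.36]
 [  0.     0.     1.  ]]
[[-0.92  0.39 -0.  ]
 [ 0.39  0.92 -0.  ]
 [ 0.   -0.   -1.  ]]
```

Emit:
{"method": "carry_out", "body": {"series": [[0,0,-0.08,-0.885,-0.878,0.06,0],[0,0,-0.08,-0.885,-0.878,0.06,0],[0,0,-0.08,-0.885,-0.878,0.06,0],[0,0,-0.08,-0.885,-0.878,0.06,0],[0,0,-0.08,-0.885,-0.878,0.06,0],[0,0,-0.08,-0.885,-0.878,0.06,0],[0,0,-0.08,-0.885,-0.878,0.06,0],[0,0,-0.08,-0.885,-0.878,0.06,0]]}}

```text
clock: 1.9
eef_pos: [360.8, 289.3, 216.4]
tcp_rot: [3.141, 0.0, 2.997]
contact_force: [-0.6, -0.6, -0.1]
opening: 0.495
grasp_force: 0.0
```

Emit:
{"method": "carry_out", "body": {"series": [[0,0,-0.075,-0.64,-1,0.06,0],[0,0,-0.075,-0.64,-1,0.06,0],[0,0,-0.075,-0.64,-1,0.06,0],[0,0,-0.075,-0.64,-1,0.06,0],[0,0,-0.075,-0.64,-1,0.06,0],[0,0,-0.075,-0.64,-1,0.06,0],[0,0,-0.075,-0.64,-1,0.06,0]]}}

```text
clock: 2.78
eef_pos: [482.7, 18.5, 201.0]
tcp_rot: [3.141, -0.001, -3.052]
contact_force: [-0.6, 0.1, 0.1]
opening: 0.499
grasp_force: 0.0
```

Run:
```python
from h import *
s=r.sense();print(s['clock'],s['eef_pos'],s['tcp_rot'],s['opening'])
cal=r.get_calibration('wrist'); im=r.grab_frame('wrist')[:,:,::-1].copy()
np.savez('w1.npz',im=im,K=cal['K'],pose=cal['pose'])
for l in ['ramp','jar','stain_bottle','oil_bottle','dish']:
    for d in r.silhouettes('wrist',l):
        ys,xs=np.nonzero(d['region']);print(l,round(d['score'],2),d['position'],len(xs),xs.min(),xs.max(),ys.min(),ys.max())
p=[539.7,2.3,.09]
pts=[(-127,y,16) for y in(-55,55)]+[(117,y,58) for y in(-55,55)]+[(103,y,58) for y in(-55,55)]+[(60,-48,26),(60,48,26)]+[(-55,48,8),(-55,-48,8)]+[(-66,k,58) for k in(-45,45)]
cv2.imwrite('pics/w1.png',im)
for u in proj(w(p,pts),cal): cv2.circle(im,tuple(int(round(v)) for v in u),2,(0,0,255),-1)
cv2.imwrite('pics/w1b.png',im)
```

```text
2.775 [482.73  18.48 201.03] [ 3.14 -0.   -3.05] 0.49857376957792504
ramp 0.96 [243.5, 264.2] 17009 204 314 117 346
jar 0.87 [204.0, 14.8] 3258 0 38 162 252
jar 0.76 [179.5, 252.9] 4581 209 304 155 207
stain_bottle 0.72 [228.9, 385.6] 2618 354 414 200 261
stain_bottle 0.69 [240.1, 265.9] 17326 204 315 117 346
oil_bottle 0.83 [270.2, 151.7] 888 135 171 251 291
oil_bottle 0.61 [239.3, 269.0] 17010 204 314 118 345
dish 0.57 [158.0, 139.7] 2389 112 168 133 186
```

View pics/w1b.png

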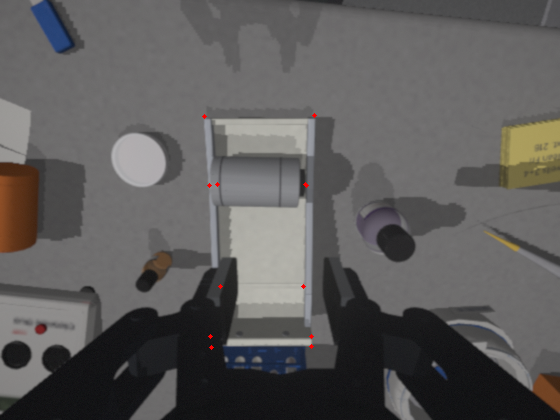

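The wrist view shows the grey jar lying square on the apron at (257,181). The foot corners are at (205,118) and (315,117), and the end stop is at about row 338. The dish (140,158), oil bottle (155,268) and stain bottle (385,230) are clear at the sides. The projected model (red) agrees to about 2 px. I refine it from this view.

Run:
```python
from h import *
z=np.load('w1.npz'); cal=dict(K=z['K'],pose=z['pose'])
r.grab_frame('wrist')
rm=r.silhouettes('wrist','ramp')[0]['region']
jm=[d for d in r.silhouettes('wrist','jar') if abs(d['position'][1]-253)<15][0]['region']
f=lambda m:hull(np.argwhere(m)[:,::-1]); h=f(rm|jm); hj=f(jm)
def cost(q,zj=33): 
    return -iou(hull(proj(w(q,RP),cal)),h)-iou(hull(proj(w(q,cyl(q[3],zj,q[4])),cal)),hj)
x0=np.array([539.7,2.3,.09,-66,0])
for zj in(28,33,38):
    m=minimize(cost,x0,args=(zj,),method='Nelder-Mead',options=dict(maxiter=2000,initial_simplex=x0+np.r_[[np.zeros(5)],np.diag([6,6,.06,6,5])]))
    print(zj,m.x,m.fun)
q=minimize(cost,x0,method='Nelder-Mead',options=dict(initial_simplex=x0+np.r_[[np.zeros(5)],np.diag([6,6,.06,6,5])])).x
rc=cv2.minAreaRect(hj);print(rc, cv2.minAreaRect(h))
im=z['im'].copy()
for P,c in((RP,(0,0,255)),(cyl(q[3],33,q[4]),(0,255,0))):
    cv2.polylines(im,[np.int32(hull(proj(w(q,P),cal)))],True,c)
cv2.imwrite('pics/w2.png',cv2.resize(im[100:360,180:340],None,fx=2.2,fy=2.2))
```

```text
28 [542.38   2.94   0.09 -65.38  -1.59] -1.8881135775756364
33 [542.38   2.95   0.09 -66.42  -0.95] -1.8788742939400247
38 [542.39   2.92   0.09 -67.48  -0.35] -1.8610967058278516
((256.9102478027344, 181.42259216308594), (96.37836456298828, 50.52091979980469), 2.12109637260437) ((259.0, 231.0), (226.0, 110.0), 90.0)
```

View pics/w2.png

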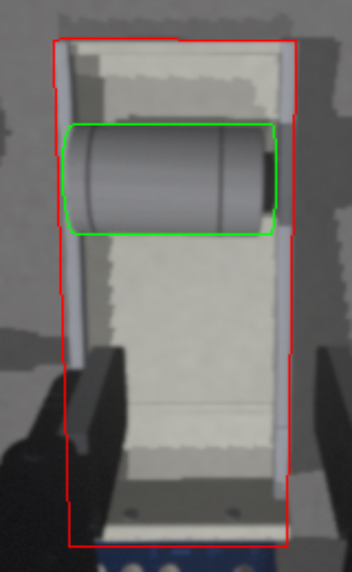

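Emit:
{"method": "carry_out", "body": {"series": [[0,0,0,0.221,-0.084,0,0],[0,0,0,0.221,-0.084,0,0],[0,0,0,0.221,-0.084,0.2,0],[0,0,0,0.221,-0.084,0.4,0],[0,0,0,0.221,-0.084,0.52,0],[0,0,0,0.221,-0.084,0.52,0],[0,0,0,0.221,-0.084,0.52,0]]}}

```text
clock: 4.1
eef_pos: [430.8, -8.3, 72.2]
tcp_rot: [-3.141, 0.001, -3.052]
contact_force: [-0.0, -0.2, 0.5]
opening: 0.498
grasp_force: 0.0
```

```bash
cat > t.py <<'E'
from h import *
q=np.array([541,2.6,.09])
s=r.sense(); e=s['eef_pos']; d=e[:2]-q[:2]; c,n=np.cos(q[2]),np.sin(q[2])
print('clock',s['clock'],'ramp tcp',c*d[0]+n*d[1],-n*d[0]+c*d[1],e[2],'rot',s['tcp_rot'],'F',s['contact_force'],s['opening'])
E
python3 t.py
python3 - <<'E'
from h import *
im=r.grab_frame('scene')[:,:,::-1]; cv2.imwrite('pics/s3.png',cv2.resize(im[140:300,200:360],None,fx=3.5,fy=3.5,interpolation=cv2.INTER_CUBIC))
E
```

```text
clock 4.1 ramp tcp -110.77623976699431 -0.9536579746339751 72.21366894411577 rot [-3.14  0.   -3.05] F [-0.05 -0.18  0.5 ] 0.4980977065286762
```

View pics/s3.png

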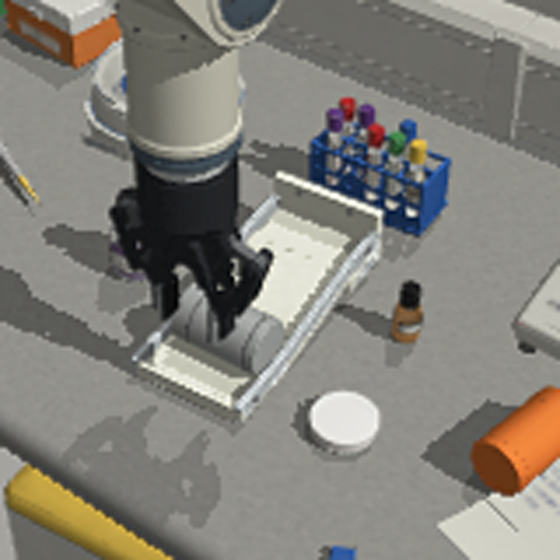

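The scene view shows both fingertips above the apron behind the jar, at (165,305) and (222,330) in the crop, inside the cheeks. I descend in small steps.

Emit:
{"method": "carry_out", "body": {"series": [[0,0,0,0,0,0.05,0],[0,0,0,0,0,0.1,0],[0,0,0,0,0,0.15,0],[0,0,0,0,0,0.19,0],[0,0,0,0,0,0.2,0],[0,0,0,0,0,0.2,0]]}}

```text
clock: 4.9
eef_pos: [429.6, -8.4, 21.1]
tcp_rot: [3.142, -0.001, -3.052]
contact_force: [1.0, -0.5, 0.2]
opening: 0.5
grasp_force: 0.0
```

```bash
python3 t.py
python3 - <<'E'
from h import *
cal=r.get_calibration('wrist');im=r.grab_frame('wrist')[:,:,::-1]; cv2.imwrite('pics/w4.png',im)
E
```

```text
clock 4.9 ramp tcp -111.95977264281595 -0.9301483771661534 21.052843414388903 rot [ 3.14 -0.   -3.05] F [ 0.96 -0.49  0.21] 0.5004252709607325
```

View pics/w4.png

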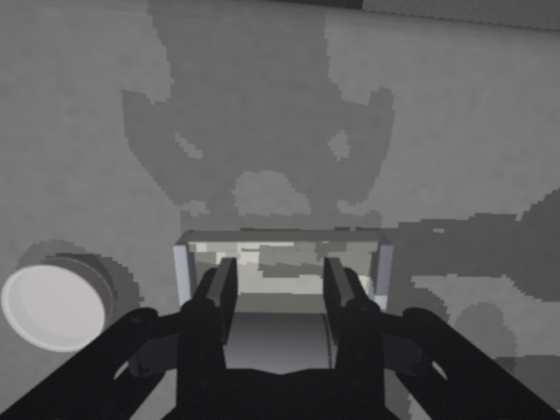

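The fingers straddle the middle behind the jar, and the dish (55,305) is clear. I start the slow push.

Emit:
{"method": "carry_out", "body": {"series": [[0,0,0,-0.02,0,0,0],[0,0,0,-0.04,0,0,0],[0,0,0,-0.06,0,0,0],[0,0,0,-0.08,0,0,0],[0,0,0,-0.1,0,-0.004,0],[0,0,0,-0.12,0,-0.007,0],[0,0,0,-0.14,0,-0.01,0],[0,0,0,-0.16,0,-0.013,0]]}}

```text
clock: 5.95
eef_pos: [469.8, -4.8, 24.6]
tcp_rot: [-3.142, -0.0, -3.052]
contact_force: [-3.5, -1.0, 3.4]
opening: 0.498
grasp_force: 2.1
```

```bash
cat > j.py <<'E'
from h import *
q=np.array([541,2.6,.09])
for c in('wrist','top','scene'):
    cal=r.get_calibration(c); im=r.grab_frame(c); cv2.imwrite(f'pics/j_{c}.png',im[:,:,::-1])
    P=proj(w(q,[(0,0,45)]),cal)[0]
    for d in r.silhouettes(c,'jar'):
        u=np.array(d['position'][::-1])
        ray=cal['pose'][:3,:3]@(np.linalg.inv(cal['K'])@[u[0],u[1],1]*[1,-1,-1]); o=cal['pose'][:3,3]
        x=o+ray*(42-o[2])/ray[2]; e=x[:2]-q[:2]; a,b=np.cos(q[2]),np.sin(q[2])
        v=[a*e[0]+b*e[1],-b*e[0]+a*e[1]]
        if abs(v[0])<150 and abs(v[1])<50: print(c,round(d['score'],2),u,'ramp xy~',np.array(v),d['region'].sum(),cv2.minAreaRect(np.argwhere(d['region'])[:,::-1].astype(np.float32)))
E
python3 t.py; python3 j.py
```

```text
clock 5.95 ramp tcp -71.60381545708489 -0.9744798103255308 24.587943006804448 rot [-3.14 -0.   -3.05] F [-3.49 -0.96  3.4 ] 0.4978977686063499
wrist 0.69 [278.7 335.5] ramp xy~ [-45.85  -1.84] 7339 ((279.0, 334.5), (77.0, 112.0), 90.0)
scene 0.51 [276.8 230.3] ramp xy~ [-43.64 -30.03] 178 ((271.5810546875, 230.0135040283203), (28.112228393554688, 15.946702003479004), 9.462322235107422)
```

In contact with about 3.5 N of push, so I continue up the slope.

Emit:
{"method": "carry_out", "body": {"series": [[0,0,0,-0.02,0,-0.003,0],[0,0,0,-0.04,0,-0.006,0],[0,0,0,-0.06,0,-0.009,0],[0,0,0,-0.08,0,-0.012,0],[0,0,0,-0.1,0,-0.016,0],[0,0,0,-0.12,0,-0.019,0],[0,0,0,-0.14,0,-0.022,0],[0,0,0,-0.16,0,-0.025,0]]}}

```text
clock: 7.25
eef_pos: [507.7, -1.3, 30.5]
tcp_rot: [3.141, -0.004, -3.052]
contact_force: [-7.9, -1.9, 5.0]
opening: 0.5
grasp_force: 3.3
```

```bash
python3 t.py; python3 j.py
python3 - <<'E'
import cv2,numpy as np
a=cv2.imread('pics/j_wrist.png');b=cv2.resize(cv2.imread('pics/j_scene.png')[160:280,200:340],None,fx=2,fy=2)
a[:b.shape[0],:b.shape[1]]=b
cv2.imwrite('pics/v5.png',a)
E
```

```text
clock 7.25 ramp tcp -33.488421049736054 -0.9054466178668448 30.533512318360284 rot [ 3.14 -0.   -3.05] F [-7.94 -1.93  4.97] 0.5002917009948401
wrist 0.71 [279.1 336.8] ramp xy~ [-2.05 -1.62] 7488 ((279.5, 334.5), (77.0, 113.0), 90.0)
scene 0.63 [283.4 225.8] ramp xy~ [-17.05 -36.68] 167 ((278.0343017578125, 220.44227600097656), (27.530881881713867, 14.190299987792969), 12.26477336883545)
```

View pics/v5.png

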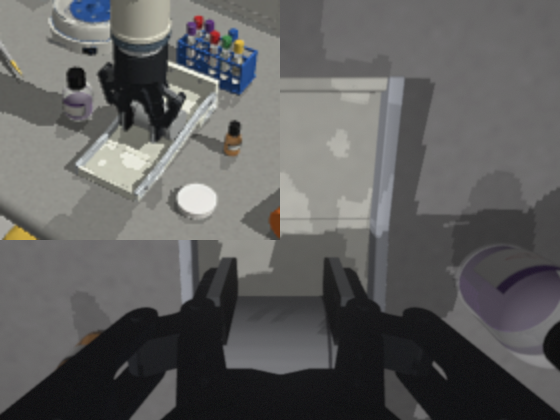

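The jar stays square against both fingertips. The bottles and dish have not moved. Continuing.

Emit:
{"method": "carry_out", "body": {"series": [[0,0,0,-0.02,0,-0.003,0],[0,0,0,-0.04,0,-0.006,0],[0,0,0,-0.06,0,-0.009,0],[0,0,0,-0.08,0,-0.012,0],[0,0,0,-0.1,0,-0.016,0],[0,0,0,-0.12,0,-0.019,0],[0,0,0,-0.14,0,-0.022,0],[0,0,0,-0.16,0,-0.025,0]]}}

```text
clock: 8.55
eef_pos: [547.3, 2.3, 36.8]
tcp_rot: [3.141, -0.004, -3.052]
contact_force: [-7.3, -0.2, 5.3]
opening: 0.502
grasp_force: 4.2
```

```bash
python3 t.py; python3 j.py
```

```text
clock 8.55 ramp tcp 6.247123344242175 -0.8987880844283229 36.799201544726365 rot [ 3.14 -0.   -3.05] F [-7.26 -0.23  5.26] 0.5021555985259191
wrist 0.56 [277.5 332.3] ramp xy~ [39.91 -2.47] 7429 ((279.5, 334.4999694824219), (112.99998474121094, 76.99998474121094), 0.0)
top 0.25 [286.8 241.1] ramp xy~ [-96.49 -25.63] 863 ((283.35601806640625, 220.29200744628906), (32.288822174072266, 65.02486419677734), 10.304847717285156)
scene 0.64 [289.2 215.2] ramp xy~ [ 32.49 -27.66] 132 ((285.2534484863281, 211.78488159179688), (25.397777557373047, 13.031319618225098), 12.804265022277832)
```

Emit:
{"method": "carry_out", "body": {"series": [[0,0,0,-0.016,0,-0.002,0],[0,0,0,-0.032,0,-0.003,0],[0,0,0,-0.048,0,-0.003,0],[0,0,0,-0.064,0,-0.003,0],[0,0,0,-0.08,0,-0.002,0],[0,0,0,-0.096,0,-0.001,0],[0,0,0,-0.112,0,0,0],[0,0,0,-0.124,0,0,0]]}}

```text
clock: 9.85
eef_pos: [580.5, 5.1, 37.0]
tcp_rot: [3.142, 0.0, -3.052]
contact_force: [-0.0, -0.2, 0.5]
opening: 0.5
grasp_force: 0.0
```

```bash
python3 t.py; python3 j.py
```

```text
clock 9.85 ramp tcp 39.5552703981869 -1.0606624554963098 37.00181952740915 rot [ 3.14  0.   -3.05] F [-0.03 -0.2   0.45] 0.49978185907110934
wrist 0.67 [281.6 336.1] ramp xy~ [75.93 -0.47] 7340 ((279.1925964355469, 335.5508117675781), (75.11290740966797, 113.06429290771484), 88.58557891845703)
```

The jar has dropped over the lip and nothing is touching it. I back off and then rise.

Emit:
{"method": "carry_out", "body": {"series": [[0,0,0,-0.01,0,0,0],[0,0,0,-0.01,0,0,0],[0,0,0,0.06,0,-0.02,0],[0,0,0,0.12,0,-0.06,0],[0,0,0,0.2,0,-0.25,0],[0,0,0,0.3,0,-0.5,0],[0,0,0,0.36,0,-0.6,0],[0,0,0,0.36,0,-0.6,0]]}}

```text
clock: 11.15
eef_pos: [489.9, -3.1, 189.8]
tcp_rot: [-3.141, 0.004, -3.053]
contact_force: [-0.0, -0.5, 0.7]
opening: 0.501
grasp_force: 0.0
```

```bash
python3 t.py; python3 j.py
cat > k.py <<'E'
from h import *
cal=r.get_calibration('wrist'); im=r.grab_frame('wrist')[:,:,::-1].copy()
q=[541,2.6,.09]
for P,c in((RP,(0,0,255)),(cyl(78,47),(0,255,0))): cv2.polylines(im,[np.int32(hull(proj(w(q,P),cal)))],True,c)
cv2.imwrite('pics/k.png',im)
E
python3 k.py
```

```text
clock 11.15 ramp tcp -51.36104350582407 -1.1016856458813056 189.81261240166697 rot [-3.14  0.   -3.05] F [-0.02 -0.53  0.68] 0.5011944992056936
wrist 0.84 [279.  314.4] ramp xy~ [83.93 -2.61] 4332 ((279.0, 314.0), (50.0, 90.0), 90.0)
top 0.46 [297.4 195.1] ramp xy~ [ 76.07 -33.07] 42 ((298.7692565917969, 194.65383911132812), (4.118439197540283, 11.570852279663086), 11.309932708740234)
scene 0.55 [286.8 203.1] ramp xy~ [77.65  7.65] 460 ((289.14794921875, 202.8550262451172), (30.6231632232666, 16.15467071533203), 22.380136489868164)
```

View pics/k.png

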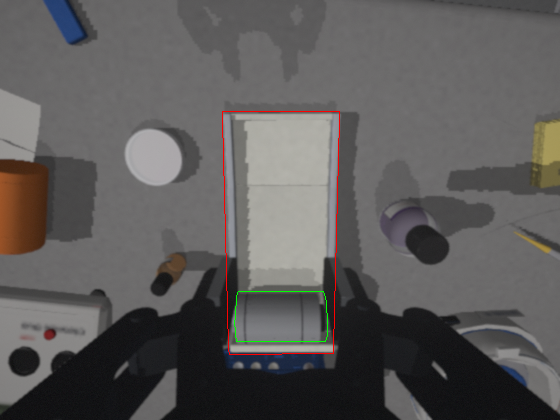

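The wrist view shows the jar at (280,316), inside the green home outline, square and against the end stop. The bottles and dish are where they stood, and the gripper is clear. I hand in.

```bash
python3 -c "
from rig import r
print(r.sign_off())"
```

```text
the job is handed in; nothing more can be done
None
```

The steel jar was pushed up the ramp with the fingertips behind it, dropped over the lip, and now lies square against the end stop in the cradle; the bottles and dish stayed in place, and the job is handed in.

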